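# Key the pump shaft home and hold it against its spring

## Robot

A 6-joint arm with a two-finger parallel gripper is mounted at the origin on the work surface. World frame = base frame: x ahead of the robot, y to its left, z up, the work surface at z = 0. Lengths are in m, angles in rad, forces in N, time in s.
With the tool pointing down it reaches from about 0.3 to 0.875 m from the base axis. Payload 6.4 kg.
Tool frame: the origin (TCP) lies on the centre line of the jaws, within the pads' length; the fingertips stand 25 mm ahead of it and the grasp point (between the pads) lies 6 mm ahead of it (ctrl.tips_ahead is the z of the fingertips in the tool frame, in m); z points along the fingers, x is the direction in which the jaws open and shut, and the axes are right-handed (so a half turn about z gives the same grasp; the last joint's range is limited). The gripper opens to 85 mm and grips with 20 to 120 N. Pads are 22 mm wide; open, the fingers measure 114 mm over their backs; the gripper's body (76 mm by 85 mm) begins 54 mm behind the grasp point. The pads swing forward as they close: fully open they stand 13 mm farther back than shut.
Start: joints at [-1.365, 0.181, 1.607, -0, 1.354, -0.206], TCP at [0.23, -0.527, 0.256] pointing down, gripper open.
Joint ranges: [-2.99, 2.99], [-0.89, 2.07], [0.3, 2.58], [-1.14, 4.28], [0, 2.63], [-3.12, 3.12]. Speed limits (rad/s): [2.57, 2.57, 3.01, 3.14, 3.14, 3.14].

## Interface

Orientations are given as a unit quaternion [w, x, y, z].
In Python, from bench import ctrl gives the robot as it stands.
- The arm moves only by the shell command python3 -m pendant 'ROWS'. ROWS is JSON, a list that holds one entry, the list of rows, each a list of 7 numbers: the shift along the tool's x, y, z in m, then the turn, a rotation vector about the tool's x, y, z in rad, then the closure, from -1 (fully open) to 1 (shut). A call has 1 to 10 rows; each row shifts and turns the commanded pose from where the row before left it, along the tool's axes as they then stand; what a row does not reach is not made up. A row lasts 1/10 s, in which the tool goes at most 50 mm and 8.59 degrees, less where a joint would pass 70% of its speed; a pose out of reach is approached as far as the arm can. A call with a gripper value outside its range is refused whole. The fingers move at their own pace and stop on an object; the grip force is fixed at half the most. Time passes only in rows, so rows that do not move let the fingers close. It gives the time, the measured TCP pose, the force and the opening at its end, in the units of the state.
- ctrl.get_obs(): the state, without advancing time (a new reading comes with each control period).
- ctrl.camera(name): name is "side" or "top" or "wrist"; returns (picture, depth): 400x640x3 uint8, red, green, blue; 400x640 float32, m along the optical axis (not along the pixel's ray), 0 where there is no reading.
- ctrl.calibration(name): a dict with "fov_y" (degrees; the focal length in pixels is half the picture's height over the tangent of half this angle, whatever the lens; pixels are square), "cx", "cy" (the principal point, pixels), "camera_from_world" (4x4, takes a point from world to camera coordinates). Camera axes: x right, y down, z forward; pixel columns grow to the right and rows downward; lengths in m; the calibration is good to about 2 mm. A picture is of the moment at which its call begins: read the wrist's pose just before it. calibration takes no time and is no camera call; for the wrist camera it gives the pose at the moment of the call.
- ctrl.hand_in(): hands the job in, once; it reports no verdict.
The state is a dict: "time_s": time; "q": joint angles; "dq": joint speeds; "joint_efforts": joint torques, N m; "eef_pos": TCP position; "eef_rot": TCP orientation; "wrist_force": force on the tool from outside, world axes, zero at the start; "torque": the same for the moment, N m; "opening": opening from 0.0 (shut) to 1.0 (fully open).
Only numpy, scipy, OpenCV 4.12 (cv2) and the standard library are available. Lean on these libraries where they do the work, as an engineer would, in place of code of your own. Each camera call takes 0.05 s, during which the arm holds its last target.

## Task

Lay the large brass washer flat and centred on top of the upright pump hub and let go of it. Then take the keyed steel shaft by its head out of its stand, push it down through the washer into the hub, turning it until its key slips into the keyway, and keep pushing against the spring in the bore until the flange is fully down on the washer. Finish while still holding the shaft pushed fully home, without letting go (a colleague fits the clip next), and leave the other things on the bench where they are.

Things in the scene. Friction and masses are not known exactly. Their poses are not given: they have to be found in the camera images.
- hub_top (a point): Centre of the hub's flat top face, at the mouth of its 20 mm bore, 100 mm above the bench. z points up; x points from the bore's centre to the keyway, a slot 8.5 mm wide reaching out to 15.5 mm from the axis, open at the top and running the bore's full depth. The aluminium hub is upright, about 54 mm across, and locked: it cannot turn. Its bore holds a sprung seat.
- pump: Pump screwed to the bench, standing on its motor, which carries the hub. Steel foot plate 120 x 100 mm (8 mm thick), black finned motor about 90 mm across up to 45 mm above the bench, then the hub up to 100 mm. Origin at the centre of the underside, on the hub's axis; x as for hub_top.
- spring_seat (a joint): How far the sprung seat in the hub's bore is pressed down (m): 0 at rest (its top 38 mm below the hub's top face), at most 0.012. It pushes up with 5.4 N at 0 plus 0.9 N per mm. With the shaft fully home on the washer it reads 0.008 (12.6 N); the spring lifts the shaft again if it is let go.
- stand: Fixed grey plastic block 75 x 75 x 65 mm high with an upright round hole 32 mm across and 60 mm deep in its top; origin at the centre of its underside. The shaft stands in the hole, its flange resting on the block's top. The stand and the washer may lie on either side of the pump.
- shaft_grip (a point): Where to grip the loose steel keyed shaft (0.26 kg): on its axis, 30 mm above the underside of its flange. z up along the shaft, x towards the key. The head is a flat-sided bar 24 mm (x) by 16 mm (y), from 6 to 50 mm above the flange's underside. Flange: disc 48 mm across, 6 mm thick, with a lug 8 mm wide at its rim, out to 32 mm from the axis, directly above the key.
- shaft_key (a point): Same shaft: point on its axis level with the key's lower end, 36 mm below the flange's underside; axes as shaft_grip. Shaft 18 mm thick, 54 mm long below the flange, last 8 mm tapering to 8 mm. Key 6 mm wide, out to 14 mm from the axis, 10 to 36 mm below the flange. Out of line, the key rests on the hub's top, grip point 66 mm above it; fully home on the washer, 38 mm above it.
- washer_center (a point): Centre (half-way up) of the large brass washer (loose, about 75 g), lying flat on the bench: 54 mm outer diameter, 38 mm hole, 8 mm thick; z is its axis.
- small_ring: Bystander: a small brass ring, 30 mm outer diameter, 8 mm thick. Not used. Origin at the centre of its underside.
- fitting: Bystander: a grey pipe fitting, 34 mm across, 34 mm tall. Origin at the centre of its underside.
- remote: Bystander: a black remote control, 130 x 42 x 16 mm. Origin at the centre of its underside.
- screwdriver: Bystander: a screwdriver, about 200 mm long, lying on the bench, handle and blade along its x. Origin under it, at its middle.
- doser: Bystander: a white bottle, 48 mm across, 110 mm tall. Origin at the centre of its underside.
- jar: Bystander: an amber glass jar, 64 mm across, 75 mm tall. Origin at the centre of its underside.
- mug: Bystander: a white mug, 80 mm across, 90 mm tall. Origin at the centre of its underside.

How it is judged:
By the outcome, as a careful person would: the job done as asked, in the order asked, and still so for the second after the job is handed in, while the arm keeps its last pose, push and grip.
It also fails if it takes over 61 s, if anything falls off the work surface, if the arm or the gripper's body presses on something with over 40 N, if the wrist force passes 120 N, or if a joint passes its speed limit or range.

## Working session

There is one attempt and no reset: what is moved stays moved. The work goes in short steps, Python scripts to look and compute and a shell command to move; the robot and the scene stay as the last step left them, time stands still between calls to the robot, and variables do not carry over. Pictures are saved under pics/ and viewed, and the job is handed in when it is done.

```bash
mkdir -p pics; ls; cat > h.py <<'E'
import numpy as np, cv2
from bench import ctrl
from scipy.spatial.transform import Rotation as R
def shot(name,fn):
    cal=ctrl.calibration(name); im,d=ctrl.camera(name)
    cv2.imwrite('pics/'+fn+'.png',im[:,:,::-1]); np.savez('pics/'+fn+'.npz',im=im,d=d,T=cal['camera_from_world'],f=200/np.tan(np.radians(cal['fov_y'])/2),cx=cal['cx'],cy=cal['cy'])
def pts(fn):
    z=np.load('pics/'+fn+'.npz'); d=z['d']; v,u=np.mgrid[:400,:640]
    c=np.stack([(u-z['cx'])/z['f']*d,(v-z['cy'])/z['f']*d,d,np.ones_like(d)],-1)
    w=(c@np.linalg.inv(z['T']).T)[...,:3]; w[d==0]=np.nan
    return w,z['im']
def proj(fn,p):
    z=np.load('pics/'+fn+'.npz'); c=z['T']@np.append(p,1); return z['f']*c[0]/c[2]+z['cx'],z['f']*c[1]/c[2]+z['cy']
def pose():
    o=ctrl.get_obs(); q=o['eef_rot']; return np.array(o['eef_pos']),R.from_quat([q[1],q[2],q[3],q[0]])
def to(p,yaw_x=None):
    """shift in tool axes to world target p"""
    e,r=pose(); print('tool shift mm',np.round(r.inv().apply(np.array(p)-e)*1000,1))
    m=r.as_matrix(); print('toolx',m[:,0].round(4),'tooly',m[:,1].round(4),'toolz',m[:,2].round(4))
E
python3 - <<'E'
from h import *
for c in('top','side','wrist'): shot(c,c+'0')
print(ctrl.get_obs())
for c in('top','side','wrist'): print(ctrl.calibration(c))
E
```

```text
pics
{'time_s': 0.15, 'q': array([-1.36532461e+00,  1.81396172e-01,  1.60777933e+00, -2.53264662e-05,
        1.35377870e+00, -2.06284592e-01]), 'dq': array([ 4.88922412e-04, -1.33161371e-03, -2.72717276e-03,  7.55928806e-04,
        4.15497573e-04,  8.54280989e-05]), 'joint_efforts': array([ 3.68675746e-04, -4.45264435e+01, -3.51690674e+01, -3.25228484e-04,
        5.80340755e-03, -7.78659228e-06]), 'eef_pos': array([ 0.23006281, -0.52654613,  0.25557608]), 'eef_rot': array([-4.72836730e-04,  8.36726905e-01, -5.47619962e-01, -4.89931252e-04]), 'wrist_force': array([-0.04094266,  0.63038159, -0.33746711]), 'torque': array([-0.02003688,  0.01853521,  0.01010868]), 'opening': 0.9979414851681775}
{'fov_y': 42.68463932034444, 'cx': 312.6325725630429, 'cy': 201.10968502331792, 'camera_from_world': array([[-0.00802216, -0.99993704,  0.00784632,  0.0097971 ],
       [-0.98765217,  0.00669543, -0.15651955,  0.56971867],
       [ 0.15645716, -0.00900506, -0.98764369,  1.63254429],
       [ 0.        ,  0.        ,  0.        ,  1.        ]])}
{'fov_y': 54.51524306610493, 'cx': 312.14334992414285, 'cy': 197.3084721233918, 'camera_from_world': array([[-0.97144137, -0.2371173 ,  0.00877791,  0.54306664],
       [-0.12155884,  0.46555994, -0.87662842,  0.16432668],
       [ 0.20377713, -0.85266015, -0.48108789,  1.06564881],
       [ 0.        ,  0.        ,  0.        ,  1.        ]])}
{'fov_y': 58.94090744413769, 'cx': 313.6082831394452, 'cy': 201.6894681165094, 'camera_from_world': array([[ 0.40018446, -0.91643342, -0.00148047, -0.57519777],
       [-0.87124881, -0.38095343,  0.30951574, -0.0410753 ],
       [-0.28421456, -0.12257353, -0.95089317,  0.38094252],
       [ 0.        ,  0.        ,  0.        ,  1.        ]])}
```

View pics/top0.png

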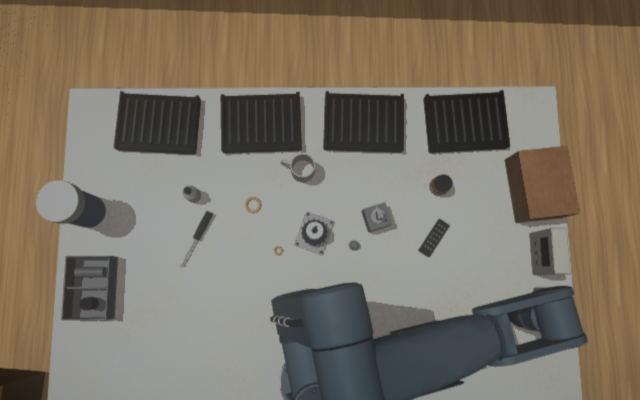

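View pics/side0.png

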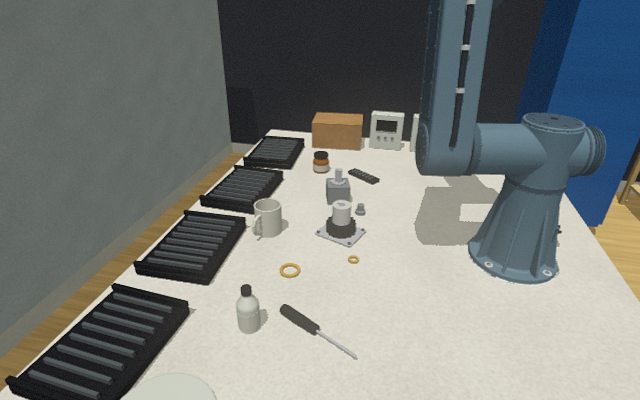

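View pics/wrist0.png

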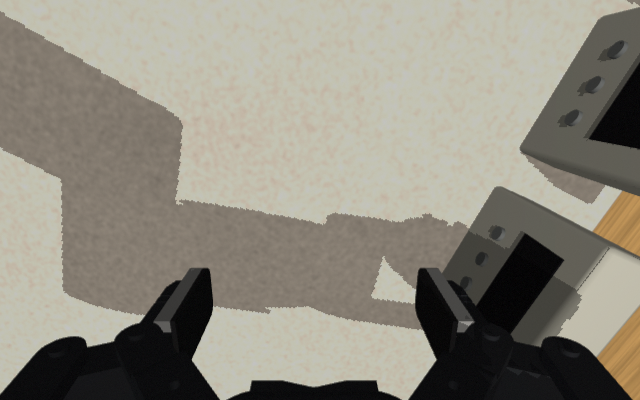

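The top view shows the washer at (253,205), the hub at (315,232), the stand with the shaft at (378,217) and the small ring at (279,251). The side view shows the washer at (290,270), the hub top at (342,206) and the shaft at (338,180). Next I measure these.

```bash
python3 - <<'E'
from h import *
w,im=pts('top0')
def sel(u0,u1,v0,v1,z0,z1,fn='top0'):
    w,im=pts(fn); s=w[v0:v1,u0:u1].reshape(-1,3); return s[(s[:,2]>z0)&(s[:,2]<z1)]
def circ(s):
    A=np.c_[2*s[:,:2],np.ones(len(s))]; return cv2.minEnclosingCircle(s[:,:2].astype(np.float32))
for n,b in dict(washer=(240,267,192,218,.004,.02),hub=(290,340,205,260,.09,.115),standtop=(355,400,195,240,.055,.068),flange=(355,400,195,240,.068,.08),head=(355,400,195,240,.1,.13)).items():
    s=sel(*b); print(n,len(s),s.mean(0).round(4),np.median(s[:,2]).round(4),circ(s),cv2.minAreaRect(s[:,:2].astype(np.float32)))
for n,b in dict(washer=(275,305,258,282,.004,.02),hub=(325,360,195,215,.09,.115),standtop=(320,355,170,200,.055,.068),flange=(320,355,170,200,.068,.08),head=(320,355,160,200,.1,.13)).items():
    s=sel(*b,fn='side0'); print(n,len(s),s.mean(0).round(4),np.median(s[:,2]).round(4),circ(s),cv2.minAreaRect(s[:,:2].astype(np.float32)))
im=cv2.imread('pics/top0.png')
cv2.imwrite('pics/c1.png',cv2.resize(im[180:270,230:410],None,fx=4.4,fy=4.4,interpolation=cv2.INTER_CUBIC))
im=cv2.imread('pics/side0.png')
cv2.imwrite('pics/c2.png',cv2.resize(im[160:290,260:390],None,fx=4.6,fy=4.6,interpolation=cv2.INTER_CUBIC))
E
```

```text
washer 211 [0.5648 0.2072 0.0076] 0.007 ((0.5695233941078186, 0.2049543261528015), 0.05803124979138374) ((0.5657619833946228, 0.2047777622938156), (0.08777685463428497, 0.08567710220813751), 89.71952819824219)
hub 198 [0.4681 0.0024 0.1005] 0.101 ((0.4685358703136444, 0.0022036475129425526), 0.02709433250129223) ((0.4690733850002289, 0.00247783400118351), (0.05036503076553345, 0.051512461155653), 89.72549438476562)
standtop 306 [ 0.5144 -0.2013  0.0637] 0.064 ((0.5159242749214172, -0.20199759304523468), 0.05095542222261429) ((0.5154714584350586, -0.20223340392112732), (0.0748891532421112, 0.07592549920082092), 16.54204559326172)
flange 183 [ 0.5148 -0.2015  0.0715] 0.0709 ((0.513893723487854, -0.20029060542583466), 0.04659752920269966) ((0.5145391821861267, -0.20415011048316956), (0.0743955746293068, 0.07292608916759491), 21.00879669189453)
head 45 [ 0.5149 -0.2022  0.1138] 0.1137 ((0.5152310132980347, -0.20313893258571625), 0.01338759995996952) ((0.514941930770874, -0.20267203450202942), (0.02327645570039749, 0.015908565372228622), 9.284979820251465)
washer 146 [0.567  0.2098 0.0071
[... 352 characters left out ...]
1, 0.054024890065193176), 78.15564727783203)
standtop 198 [ 0.5145 -0.1859  0.0635] 0.0648 ((0.5209562182426453, -0.20144140720367432), 0.0538935624063015) ((0.5187031030654907, -0.20099744200706482), (0.07488133013248444, 0.08311039954423904), 16.043155670166016)
flange 79 [ 0.5199 -0.1946  0.072 ] 0.0715 ((0.5190663933753967, -0.19520986080169678), 0.03960777074098587) ((0.5190663933753967, -0.19520986080169678), (0.059962205588817596, 0.05145861208438873), 13.616211891174316)
head 50 [ 0.5185 -0.1974  0.1097] 0.111 ((0.5185942649841309, -0.19913437962532043), 0.014544811099767685) ((0.5190154314041138, -0.2015278935432434), (0.023634523153305054, 0.022093653678894043), 10.825922966003418)
```

View pics/c1.png

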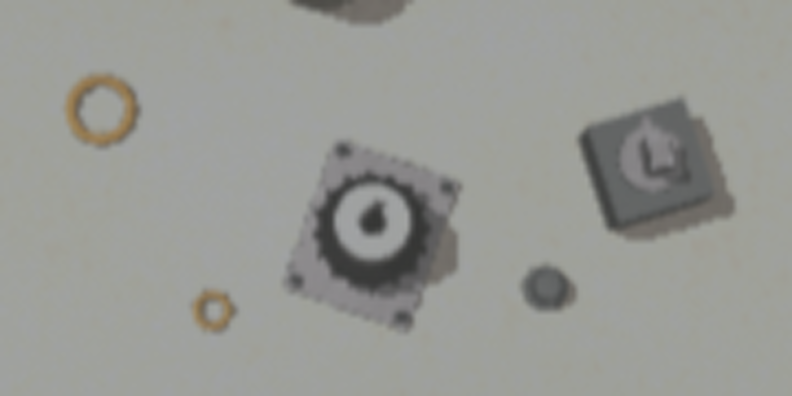

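View pics/c2.png

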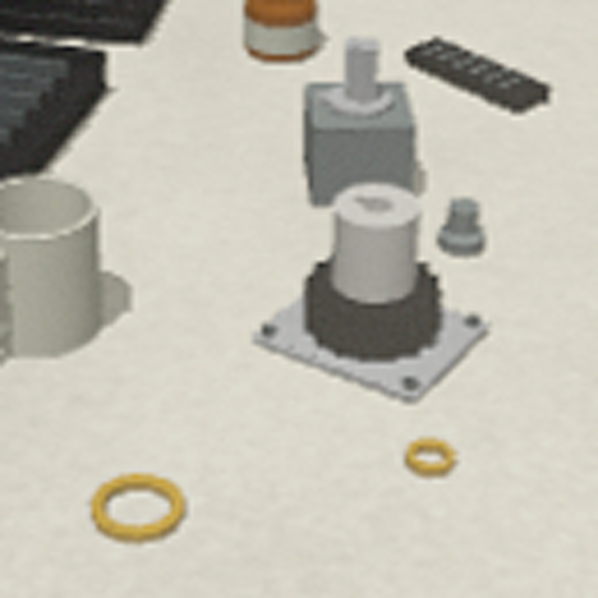

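```bash
python3 - <<'E'
from h import *
print('tips',ctrl.tips_ahead)
T=ctrl.calibration('wrist')['camera_from_world']; e,r=pose()
C=np.linalg.inv(T)
print('cam in tool',r.inv().apply(C[:3,3]-e),'axis in tool',r.inv().apply(C[:3,2]))
# where optical axis hits z=0.1
for z in(.1,.07,0):
  p=C[:3,3]+C[:3,2]*(z-C[2,3])/C[2,2]; print(z,p, r.inv().apply(p-e))
to([.515,-.202,.256]);to([.47,.003,.256]);to([.566,.207,.256])
print([a for a in dir(ctrl) if a[0]!='_'])
E
```

```text
tips 0.025
cam in tool [ 0.00098444 -0.07875803 -0.11850282] axis in tool [-1.49132499e-04  3.09758182e-01  9.50815359e-01]
0.1 [ 0.22074219 -0.53141692  0.1       ] [0.00094145 0.0105306  0.15557229]
0.07 [ 0.21177542 -0.53528402  0.07      ] [0.00093674 0.02030325 0.18556983]
0 [ 0.19085297 -0.54430728  0.        ] [0.00092577 0.0431061  0.2555641 ]
tool shift mm [-1.834e+02 -3.910e+02 -1.000e-01]
toolx [ 0.4002 -0.9164 -0.0013] tooly [-9.164e-01 -4.002e-01 -3.000e-04] toolz [-3.0e-04  1.3e-03 -1.0e+00]
tool shift mm [-3.893e+02 -4.318e+02  2.000e-01]
toolx [ 0.4002 -0.9164 -0.0013] tooly [-9.164e-01 -4.002e-01 -3.000e-04] toolz [-3.0e-04  1.3e-03 -1.0e+00]
tool shift mm [-5.378e+02 -6.014e+02  4.000e-01]
toolx [ 0.4002 -0.9164 -0.0013] tooly [-9.164e-01 -4.002e-01 -3.000e-04] toolz [-3.0e-04  1.3e-03 -1.0e+00]
['MotionError', 'calibration', 'camera', 'get_obs', 'hand_in', 'tips_ahead']
```

```bash
python3 -m pendant '[[[-0.010,-0.020,0,0,0,0,-1],[-0.018,-0.038,0,0,0,0,-1],[-0.021,-0.044,0,0,0,0,-1],[-0.021,-0.044,0,0,0,0,-1],[-0.021,-0.044,0,0,0,0,-1],[-0.021,-0.044,0,0,0,0,-1],[-0.021,-0.044,0,0,0,0,-1],[-0.020,-0.044,0,0,0,0,-1],[-0.018,-0.040,0,0,0,0,-1],[-0.012,-0.025,0,0,0,0,-1]]]'; python3 -m pendant '[[[0,0,0,0,0,0,-1],[0,0,0,0,0,0,-1]]]'
python3 - <<'E'
from h import *
shot('wrist','w1'); to([.515,-.202,.256])
E
```

```text
time_s: 1.15
eef_pos: [0.513, -0.2016, 0.2561]
eef_rot: [-0.0, 0.837, -0.547, -0.0]
wrist_force: [0.4, -0.3, 0.3]
opening: 0.998
time_s: 1.35
eef_pos: [0.5115, -0.2038, 0.2559]
eef_rot: [0.0, 0.837, -0.547, -0.0]
wrist_force: [-0.1, -0.5, -0.1]
opening: 1.004
tool shift mm [-0.8 -4.5 -0. ]
toolx [ 4.005e-01 -9.163e-01 -3.000e-04] tooly [-9.163e-01 -4.005e-01  8.000e-04] toolz [-8.e-04  0.e+00 -1.e+00]
```

View pics/w1.png

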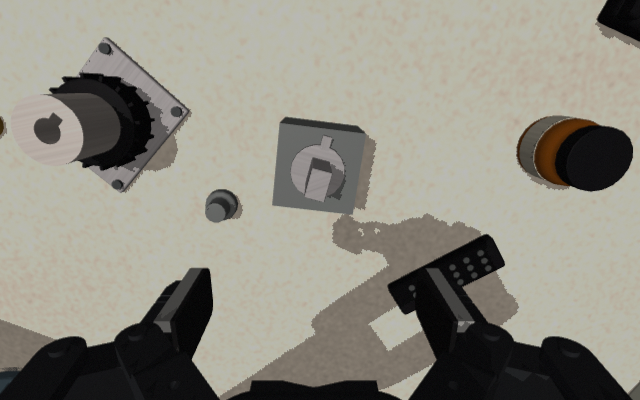

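The wrist view has the shaft head at (320,178) with its lug pointing up at (327,142). The hub's bore is at (48,128) with its keyway up and to the right at (58,117).

```bash
cat >> h.py <<'E'
def cir(p):
    from scipy.optimize import least_squares
    f=lambda x:np.hypot(p[:,0]-x[0],p[:,1]-x[1])-x[2]
    return least_squares(f,[*p[:,:2].mean(0),.02],loss='soft_l1',f_scale=.0005).x
def layer(fn,c,rad,z0,z1):
    """points near xy c in z range"""
    w,im=pts(fn); m=(np.hypot(w[...,0]-c[0],w[...,1]-c[1])<rad)&(w[...,2]>z0)&(w[...,2]<z1)
    return m,w
def outline(fn,c,rad,z0,z1):
    m,w=layer(fn,c,rad,z0,z1); m8=m.astype(np.uint8)
    cs,_=cv2.findContours(m8,cv2.RETR_CCOMP,cv2.CHAIN_APPROX_NONE)
    return m,w,[w[k[:,0,1],k[:,0,0]] for k in sorted(cs,key=len,reverse=True) if len(k)>8]
E
python3 - <<'E'
from h import *
for n,c,rad,z0,z1 in (('head',(.515,-.202),.03,.105,.125),('flange',(.515,-.202),.036,.0685,.0755),('stand',(.515,-.202),.06,.055,.0675),('hub',(.47,.003),.035,.095,.105)):
    m,w,cs=outline('w1',c,rad,z0,z1); print(n,m.sum(),'z',np.median(w[m][:,2]).round(4))
    print('  rect',cv2.minAreaRect(w[m][:,:2].astype(np.float32)))
    for k in cs[:3]: print('  circ',len(k),cir(k).round(4),k.mean(0).round(4))
m,w,cs=outline('w1',(.515,-.202),.036,.0685,.0755)
p=w[m]; 
c=cir(cs[0])[:2]
far=p[np.hypot(*(p[:,:2]-c).T)>.026]; d=far[:,:2].mean(0)-c; print('lug',len(far),far.mean(0),np.degrees(np.arctan2(d[1],d[0])))
E
```

```text
head 714 z 0.1157
  rect ((0.5201526284217834, -0.2043769210577011), (0.024419870227575302, 0.01615198887884617), 8.174546241760254)
  circ 100 [ 0.5205 -0.2041  0.0117] [ 0.5208 -0.2041  0.1127]
flange 1499 z 0.0718
  rect ((0.520862340927124, -0.2044546902179718), (0.0469793863594532, 0.0481884628534317), 55.07752227783203)
  circ 230 [ 0.5211 -0.2039  0.0227] [ 0.5244 -0.2038  0.0717]
stand 4580 z 0.0658
  rect ((0.5200491547584534, -0.20445621013641357), (0.07560700178146362, 0.07523082196712494), 16.56531524658203)
  circ 328 [ 0.5205 -0.2043  0.0416] [ 0.5213 -0.2039  0.0642]
  circ 177 [ 0.5193 -0.2048  0.025 ] [ 0.5218 -0.2046  0.0658]
hub 3828 z 0.1008
  rect ((0.4727320373058319, 0.00010300055146217346), (0.05372018367052078, 0.05518803372979164), 24.24384880065918)
  circ 214 [4.728e-01 3.000e-04 2.680e-02] [ 0.4738 -0.      0.0987]
  circ 81 [4.733e-01 1.000e-04 1.040e-02] [ 4.743e-01 -2.000e-04  9.840e-02]
lug 45 [ 0.54889538 -0.20005297  0.07194144] 7.978384612547444
```

```bash
python3 - <<'E'
from h import *
to([.473,.0,.256]);to([.566,.207,.256])
E
```

```text
tool shift mm [-202.7  -47.    -0. ]
toolx [ 4.005e-01 -9.163e-01 -3.000e-04] tooly [-9.163e-01 -4.005e-01  8.000e-04] toolz [-8.e-04  0.e+00 -1.e+00]
tool shift mm [-3.551e+02 -2.151e+02 -1.000e-01]
toolx [ 4.005e-01 -9.163e-01 -3.000e-04] tooly [-9.163e-01 -4.005e-01  8.000e-04] toolz [-8.e-04  0.e+00 -1.e+00]
```

```bash
python3 -m pendant '[[[-0.015,-0.004,0,0,0,0,-1],[-0.035,-0.008,0,0,0,0,-1],[-0.042,-0.010,0,0,0,0,-1],[-0.042,-0.010,0,0,0,0,-1],[-0.038,-0.009,0,0,0,0,-1],[-0.022,-0.005,0,0,0,0,-1],[-0.009,-0.001,0,0,0,0,-1],[0,0,0,0,0,0,-1],[0,0,0,0,0,0,-1]]]'
python3 - <<'E'
from h import *
shot('wrist','w2'); to([.473,0,.256])
m,w,cs=outline('w2',(.472,.001),.035,.095,.105); print(m.sum(),'z',np.median(w[m][:,2]).round(4))
for k in cs[:3]: print('  circ',len(k),cir(k).round(4),k.mean(0).round(4))
c=cir(cs[0])[:2]
to([.566,.207,.256])
E
```

```text
time_s: 2.3
eef_pos: [0.4735, -0.0005, 0.2564]
eef_rot: [0.0, 0.836, -0.548, 0.0]
wrist_force: [0.9, -0.2, -0.4]
opening: 1.002
tool shift mm [-0.9  0.3  0.4]
toolx [ 3.989e-01 -9.170e-01  5.000e-04] tooly [-9.170e-01 -3.989e-01 -1.000e-04] toolz [ 3.e-04 -5.e-04 -1.e+00]
2966 z 0.1008
  circ 185 [0.4728 0.0007 0.0267] [0.4731 0.001  0.0997]
  circ 76 [0.4735 0.0005 0.0105] [ 4.75e-01 -1.00e-04  9.88e-02]
tool shift mm [-153.6 -167.6    0.3]
toolx [ 3.989e-01 -9.170e-01  5.000e-04] tooly [-9.170e-01 -3.989e-01 -1.000e-04] toolz [ 3.e-04 -5.e-04 -1.e+00]
```

View pics/w2.png

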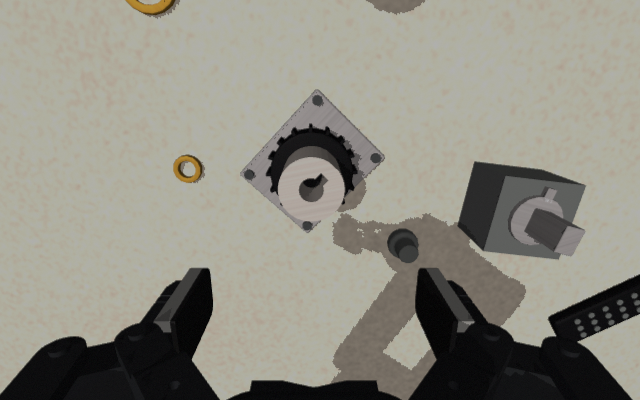

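The hub is just below the image centre at (311,189), with its keyway up and to the right at (322,179). I'll compute the keyway yaw, then go to the washer.

```bash
python3 - <<'E'
from h import *
z=np.load('pics/w2.npz'); im=cv2.cvtColor(z['im'],cv2.COLOR_RGB2GRAY)
# intersect every pixel ray with plane z=.1
C=np.linalg.inv(z['T']); v,u=np.mgrid[:400,:640]
r=np.stack([(u-z['cx'])/z['f'],(v-z['cy'])/z['f'],np.ones_like(u)],-1)@C[:3,:3].T
W=C[:3,3]+r*((.1008-C[2,3])/r[...,2])[...,None]
w,_=pts('w2')
c=np.array([.4731,.0006])
rel=W[...,:2]-c; rad=np.hypot(rel[...,0],rel[...,1]); ang=np.degrees(np.arctan2(rel[...,1],rel[...,0]))
# dark/deep pixels at radius 11.5..15
m=(rad>.0115)&(rad<.0148)
hole=m&((w[...,2]<.097)|np.isnan(w[...,2]))
print(hole.sum(),ang[hole].mean(),np.median(ang[hole]),ang[hole].min(),ang[hole].max())
dk=m&(im<im[m].max()*0.6); print(dk.sum(),ang[dk].mean(),np.median(ang[dk]),ang[dk].min(),ang[dk].max())
# pump plate
p=w[(w[...,2]>.006)&(w[...,2]<.0095)&(np.hypot(w[...,0]-c[0],w[...,1]-c[1])<.085)]
print(cv2.minAreaRect(p[:,:2].astype(np.float32)))
E
python3 -m pendant '[[[-0.010,-0.010,0,0,0,0,-1],[-0.022,-0.023,0,0,0,0,-1],[-0.028,-0.031,0,0,0,0,-1],[-0.030,-0.034,0,0,0,0,-1],[-0.028,-0.032,0,0,0,0,-1],[-0.022,-0.024,0,0,0,0,-1],[-0.012,-0.012,0,0,0,0,-1],[0,0,0,0,0,0,-1],[0,0,0,0,0,0,-1]]]'
python3 - <<'E'
from h import *
shot('wrist','w3'); 
m,w,cs=outline('w3',(.567,.207),.04,.0045,.012); print(m.sum(),'z',np.median(w[m][:,2]).round(4))
for k in cs[:3]: print('  circ',len(k),cir(k).round(4),k.mean(0).round(4))
to([*cir(cs[0])[:2],.03])
E
```

```text
45 -11.050410697595066 -17.711843937781694 -93.43411547722788 174.0079677000142
42 -21.464283418715645 -21.316045028104625 -40.37768411612371 -3.8436920158212455
((0.4723670780658722, 0.0006870105862617493), (0.1001121997833252, 0.1196199581027031), 69.99565124511719)
time_s: 3.25
eef_pos: [0.5646, 0.205, 0.2558]
eef_rot: [0.001, 0.837, -0.548, -0.0]
wrist_force: [-0.2, -0.8, -0.2]
opening: 1.0
1036 z 0.0086
  circ 141 [0.5696 0.206  0.0261] [0.5698 0.206  0.008 ]
  circ 102 [0.5694 0.2059 0.0191] [0.5695 0.206  0.0075]
tool shift mm [  0.8  -5.4 226. ]
toolx [ 3.990e-01 -9.169e-01  3.000e-04] tooly [-0.9169 -0.399   0.0011] toolz [-9.e-04 -7.e-04 -1.e+00]
```

View pics/w3.png

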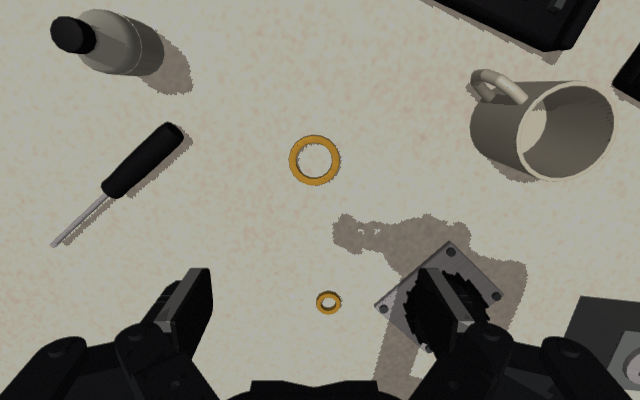

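The washer is at (315,160), with the mug at (540,130) and the small ring at (328,302), both clear of the fingers. Keyway yaw is about -20° (plate -20.0, slot -21). Next I check how far the tips reach ahead when open.

```bash
python3 - <<'E'
from h import *
w,im=pts('w3'); e,r=pose()
t=r.inv().apply((w.reshape(-1,3)-e)).reshape(400,640,3)
for a,b in((100,240),(400,520)):
  s=t[250:400,a:b].reshape(-1,3); s=s[s[:,2]<.06]; i=s[:,2]>s[:,2].max()-.002
  print(s[:,2].max(),s[i].mean(0),s[i].min(0),s[i].max(0))
E
```

```text
0.01191692589140218 [-0.04209983  0.00063704  0.0107147 ] [-0.0425714  -0.00777942  0.00994667] [-0.04180786  0.00787454  0.01191693]
0.011969573282459064 [0.04349668 0.0006896  0.01072062] [ 0.04324141 -0.00741117  0.00999411] [0.0438361  0.01090226 0.01196957]
```

```bash
python3 -m pendant '[[[0,-0.003,0.015,0,0,0,-1],[0,-0.0024,0.035,0,0,0,-1],[0,0,0.042,0,0,0,-1],[0,0,0.042,0,0,0,-1],[0,0,0.036,0,0,0,-1],[0,0,0.025,0,0,0,-1],[0,0,0.014,0,0,0,-1],[0,0,0.006,0,0,0,-1],[0,0,0,0,0,0,-1]]]'
python3 - <<'E'
from h import *
shot('wrist','w4'); to([.5695,.206,.0235])
m,w,cs=outline('w4',(.567,.207),.04,.0045,.012); print(m.sum(),'z',np.median(w[m][:,2]).round(4))
for k in cs[:3]: print('  circ',len(k),cir(k).round(4),k.mean(0).round(4))
to([*cir(cs[0])[:2],.0235])
E
```

```text
time_s: 4.2
eef_pos: [0.5696, 0.208, 0.0411]
eef_rot: [0.0, 0.837, -0.548, -0.0]
wrist_force: [0.4, -0.2, -0.7]
opening: 0.998
tool shift mm [ 1.7  1.7 18.6]
toolx [ 3.999e-01 -9.165e-01  4.000e-04] tooly [-0.9165 -0.3999 -0.0013] toolz [ 1.3e-03  2.0e-04 -1.0e+00]
4882 z 0.0086
  circ 309 [0.5695 0.2059 0.0263] [0.5704 0.2064 0.0072]
  circ 218 [0.5695 0.2059 0.019 ] [0.5693 0.2059 0.0067]
tool shift mm [ 1.8  1.7 18.6]
toolx [ 3.999e-01 -9.165e-01  4.000e-04] tooly [-0.9165 -0.3999 -0.0013] toolz [ 1.3e-03  2.0e-04 -1.0e+00]
```

View pics/w4.png

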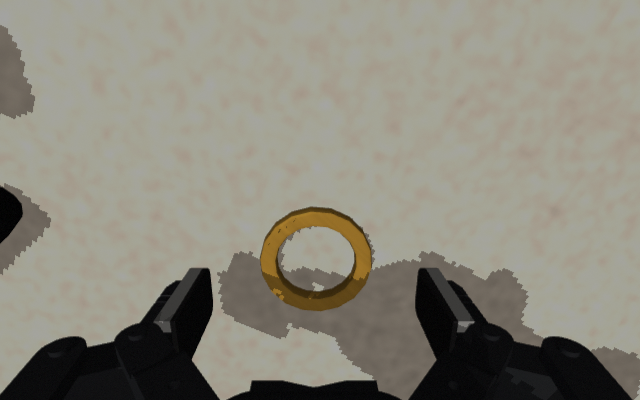

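The washer sits between the open jaws at (316,258). The remaining shift is small, so I go down and close.

```bash
python3 -m pendant '[[[0.001,0.0017,0.009,0,0,0,-1],[0,0,0.0085,0,0,0,-1],[0,0,0,0,0,0,-1],[0,0,0,0,0,0,1],[0,0,0,0,0,0,1],[0,0,0,0,0,0,1],[0,0,0,0,0,0,1],[0,0,0,0,0,0,1],[0,0,0,0,0,0,1]]]'
python3 - <<'E'
from h import *
shot('wrist','w5'); to([.5695,.206,.0235]); print(ctrl.get_obs()['opening'])
E
```

```text
time_s: 5.15
eef_pos: [0.569, 0.2069, 0.025]
eef_rot: [-0.0, 0.837, -0.548, 0.0]
wrist_force: [-2.5, -0.7, 5.6]
opening: 0.59
tool shift mm [ 1.1 -0.1  1.5]
toolx [ 4.004e-01 -9.163e-01  3.000e-04] tooly [-0.9163 -0.4004 -0.001 ] toolz [ 1.1e-03  1.0e-04 -1.0e+00]
0.5873228835957336
```

View pics/w5.png

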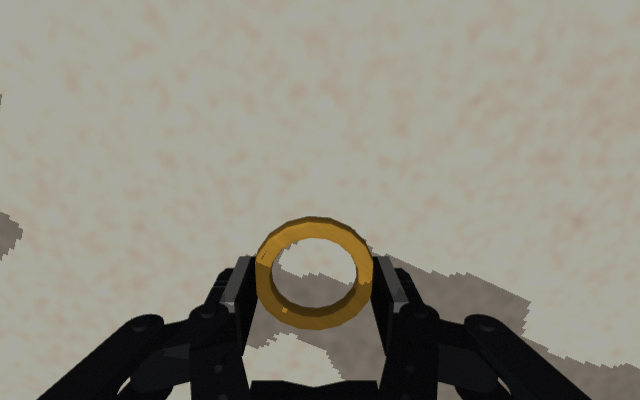

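```bash
python3 -m pendant '[[[0,0,-0.006,0,0,0,1],[0,0,-0.017,0,0,0,1],[0,0,-0.030,0,0,0,1],[0,0,-0.017,0,0,0,1],[0,0,-0.005,0,0,0,1],[0,0,0,0,0,0,1]]]'
cat >> h.py <<'E'
def held(fn):
    w,im=pts(fn); e,r=pose(); t=r.inv().apply((w.reshape(-1,3)-e)).reshape(400,640,3)
    hsv=cv2.cvtColor(im,cv2.COLOR_RGB2HSV)
    m=(hsv[...,0]>12)&(hsv[...,0]<28)&(hsv[...,1]>130)&(t[...,2]<.08)
    m=cv2.morphologyEx(m.astype(np.uint8),cv2.MORPH_OPEN,np.ones((2,2)))
    n,l,s,_=cv2.connectedComponentsWithStats(m); k=1+np.argmax(s[1:,4]); p=t[l==k]
    p=p[~np.isnan(p).any(1)]
    for _ in range(12): # plane fit to upper face
        A=np.c_[p[:,:2],np.ones(len(p))]; c=np.linalg.lstsq(A,p[:,2],rcond=None)[0]; res=p[:,2]-A@c; p=p[np.abs(res)<max(.0008,np.abs(res).std()*1.5)]
    print('face n',len(p),'plane',c.round(4),'tilt deg',np.degrees(c[:2]).round(2))
    q=p[:,:2].astype(np.float32); h=cv2.convexHull(q)[:,0]; print('outer',cir(h).round(4),'bbox',q.min(0).round(4),q.max(0).round(4)); return p
E
python3 - <<'E'
from h import *
shot('wrist','w6'); print(ctrl.get_obs()['opening'],ctrl.get_obs()['wrist_force'])
held('w6')
w,im=pts('w6'); e,r=pose(); print(e)
t=r.inv().apply((w.reshape(-1,3)-e)).reshape(400,640,3)
for a,b in((180,260),(370,450)):
  s=t[230:400,a:b].reshape(-1,3); s=s[(s[:,2]<.04)&(np.abs(s[:,0])>.0265)]; i=s[:,2]>s[:,2].max()-.002
  print(s[:,2].max(),s[i].mean(0),s[i].min(0),s[i].max(0))
E
```

```text
time_s: 5.8
eef_pos: [0.5692, 0.207, 0.1004]
eef_rot: [-0.001, 0.837, -0.548, 0.001]
wrist_force: [-0.8, 0.8, -0.9]
opening: 0.586
0.5922287786564383 [ 0.40844803 -0.204289   -0.45393196]
face n 3850 plane [-0.0015  0.0023  0.0152] tilt deg [-0.08  0.13]
outer [ 0.0014 -0.001   0.0265] bbox [-0.0239 -0.0275] [0.0264 0.0258]
[0.56843385 0.20681184 0.09910292]
0.0168836299477126 [-0.02842906 -0.01094781  0.01586123] [-0.03061711 -0.01157649  0.0149941 ] [-0.02657003 -0.01055598  0.01688363]
0.017606730942950448 [ 0.02968519 -0.01083852  0.01637537] [ 0.0265267  -0.01127269  0.01562162] [ 0.03290011 -0.01027304  0.01760673]
```

View pics/w6.png

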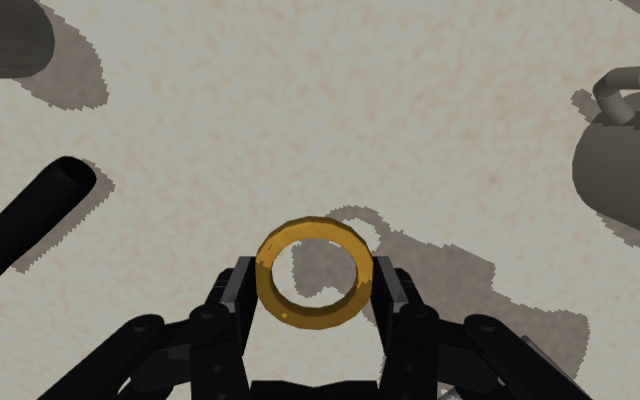

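The washer is held level at (315,272), at tool offset about (1, -1) mm. I carry it up and over the hub.

```bash
python3 -m pendant '[[[0,0,-0.025,0,0,0,1],[0.008,0.009,-0.035,0,0,0,1],[0.018,0.021,-0.020,0,0,0,1],[0.025,0.029,-0.005,0,0,0,1],[0.027,0.031,0,0,0,0,1],[0.027,0.031,0,0,0,0,1],[0.023,0.026,0,0,0,0,1],[0.015,0.017,0,0,0,0,1],[0.006,0.007,0,0,0,0,1],[0,0,0,0,0,0,1]]]'
python3 - <<'E'
from h import *
shot('wrist','w7'); p=held('w7'); 
m,w,cs=outline('w7',(.473,.0),.036,.097,.104); print(m.sum(),'z',np.median(w[m][:,2]).round(4))
for k in cs[:3]: print('  circ',len(k),cir(k).round(4),k.mean(0).round(4))
to([.4717,.0013,.13])
E
```

```text
time_s: 6.85
eef_pos: [0.4707, 0.0013, 0.183]
eef_rot: [0.0, 0.836, -0.548, -0.001]
wrist_force: [-0.6, 0.5, -1.1]
opening: 0.585
face n 3453 plane [-0.0001  0.0038  0.0167] tilt deg [-0.01  0.22]
outer [0.0016 0.0004 0.0263] bbox [-0.0235 -0.026 ] [0.0266 0.0231]
3764 z 0.1008
  circ 253 [0.4742 0.0016 0.025 ] [0.4819 0.0039 0.1   ]
  circ 121 [ 0.455  -0.0067  0.0111] [ 0.455  -0.0066  0.1008]
tool shift mm [ 0.8 -0.2 53.3]
toolx [ 3.992e-01 -9.169e-01 -9.000e-04] tooly [-9.169e-01 -3.992e-01  5.000e-04] toolz [-8.e-04  7.e-04 -1.e+00]
```

View pics/w7.png

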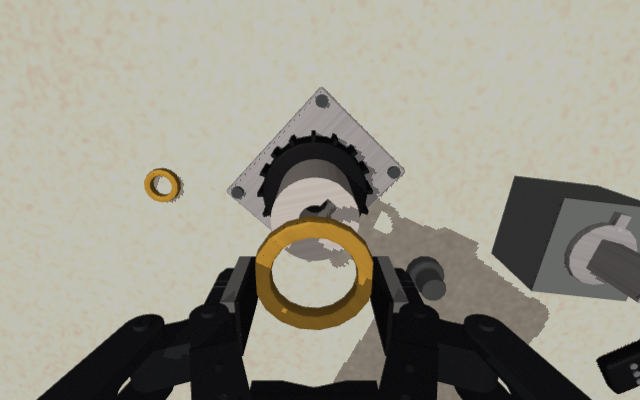

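```bash
cat >> h.py <<'E'
def rel(fn,hc=(.473,.0005),zlo=.097,zhi=.104,show=False):
    """washer centre minus hub centre, tool-yaw axes, from one image"""
    from scipy.optimize import least_squares
    w,im=pts(fn); e,r=pose()
    hsv=cv2.cvtColor(im,cv2.COLOR_RGB2HSV)
    br=((hsv[...,0]>12)&(hsv[...,0]<28)&(hsv[...,1]>130)).astype(np.uint8)
    n,l,s,_=cv2.connectedComponentsWithStats(cv2.morphologyEx(br,cv2.MORPH_OPEN,np.ones((2,2)))); k=1+np.argmax(s[1:,4]); bm=l==k
    wz=w[...,2]; zt=np.nanpercentile(wz[bm],60)
    face=bm&(np.abs(wz-zt)<.0025); q=w[face][:,:2].astype(np.float32); h=cv2.convexHull(q)[:,0]
    f=lambda x:np.hypot(h[:,0]-x[0],h[:,1]-x[1])-.0267
    wc=least_squares(f,h.mean(0),loss='soft_l1',f_scale=.0004).x
    m,_=layer(fn,hc,.036,zlo,zhi)
    cs,_=cv2.findContours(m.astype(np.uint8),cv2.RETR_EXTERNAL,cv2.CHAIN_APPROX_NONE); c=max(cs,key=len)[:,0]
    near=cv2.dilate((wz>zhi).astype(np.uint8)|bm.astype(np.uint8),np.ones((9,9)))
    c=np.array([a for a in c if not near[a[1],a[0]]]); p=w[c[:,1],c[:,0]]
    p=p[np.hypot(p[:,0]-hc[0],p[:,1]-hc[1])>.02]
    f=lambda x:np.hypot(p[:,0]-x[0],p[:,1]-x[1])-.0267
    o=least_squares(f,hc,loss='soft_l1',f_scale=.0004); hcx=o.x
    d=wc-hcx; R3=r.as_matrix()
    print('washer',wc.round(4),'ztop',zt.round(4),'hub',hcx.round(4),len(p),'world d mm',(d*1000).round(2),'needed tool shift mm',(-d@R3[:2,:2]*1000).round(2))
E
python3 - <<'E'
from h import *
rel('w7')
E
```

```text
washer [ 4.711e-01 -1.000e-04] ztop 0.1667 hub [0.4728 0.0007] 137 world d mm [-1.64 -0.76] needed tool shift mm [-0.04 -1.81]
```

```bash
python3 -m pendant '[[[0,-0.0018,0.010,0,0,0,1],[0,0,0.016,0,0,0,1],[0,0,0.012,0,0,0,1],[0,0,0.006,0,0,0,1],[0,0,0,0,0,0,1],[0,0,0,0,0,0,1]]]'
python3 - <<'E'
from h import *
shot('wrist','w8'); rel('w8'); held('w8'); shot('side','s8'); print(pose()[0])
im=cv2.imread('pics/s8.png')
cv2.imwrite('pics/s8c.png',cv2.resize(im[120:260,260:430],None,fx=4.2,fy=4.2,interpolation=cv2.INTER_CUBIC))
E
```

```text
time_s: 7.5
eef_pos: [0.4732, 0.0028, 0.1398]
eef_rot: [-0.0, 0.837, -0.547, -0.0]
wrist_force: [-0.2, 0.3, -0.1]
opening: 0.587
washer [0.4738 0.0016] ztop 0.1235 hub [0.473  0.0005] 0 world d mm [0.76 1.08] needed tool shift mm [0.68 1.13]
face n 3844 plane [-0.0006  0.0012  0.0168] tilt deg [-0.03  0.07]
outer [0.0008 0.0002 0.0264] bbox [-0.0242 -0.0262] [0.026  0.0268]
[0.47360213 0.00250091 0.14039393]
```

View pics/w8.png

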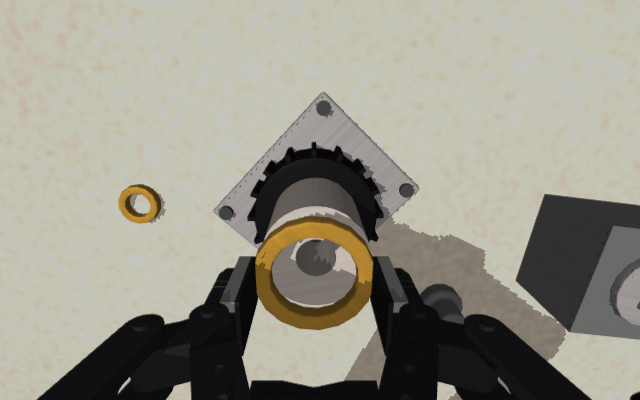

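View pics/s8c.png

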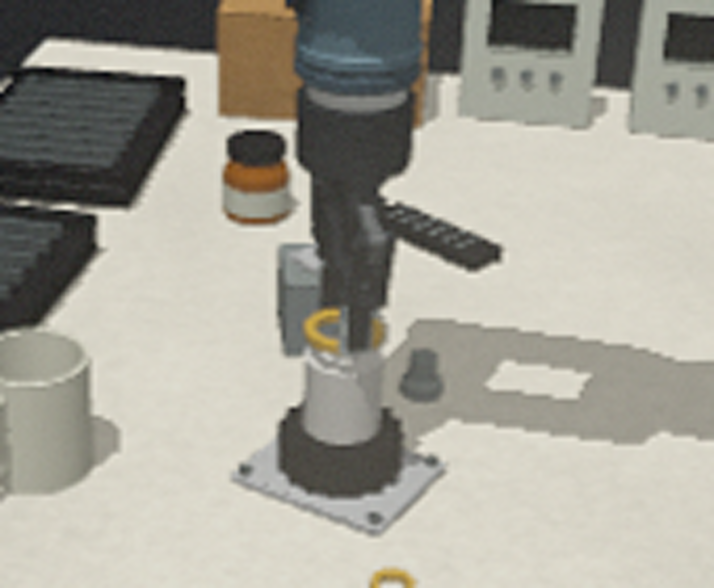

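```bash
sed -i 's/np.ones((9,9))/np.ones((K,K))/; s/show=False/K=9/' h.py; python3 - <<'E'
from h import *
for K in(3,5): rel('w8',hc=(.4725,.001),K=K)
w,im=pts('w8'); 
m,_=layer('w8',(.473,.001),.036,.097,.104); print(m.sum(), np.median(w[m][:,2]))
o=np.full((400,640),0,np.uint8); o[m]=255; cv2.imwrite('pics/m8.png',o[180:340,220:420])
E
```

```text
washer [0.4738 0.0016] ztop 0.1235 hub [0.4726 0.0006] 46 world d mm [1.14 0.98] needed tool shift mm [0.44 1.43]
washer [0.4738 0.0016] ztop 0.1235 hub [0.4726 0.0007] 22 world d mm [1.11 0.88] needed tool shift mm [0.36 1.37]
4517 0.10079581222412085
```

View pics/m8.png

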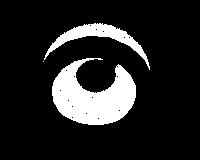

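```bash
python3 -m pendant '[[[0.0004,0.0014,0.006,0,0,0,1],[0,0,0.005,0,0,0,1],[0,0,0.002,0,0,0,1],[0,0,0,0,0,0,1],[0,0,0,0,0,0,1]]]'
python3 - <<'E'
from h import *
print(ctrl.get_obs()['wrist_force'],pose()[0])
shot('wrist','w9')
for K in(3,):rel('w9',hc=(.473,.001),K=K,zhi=.1025)
E
python3 -m pendant '[[[0,0,0.0015,0,0,0,1],[0,0,0,0,0,0,1]]]';python3 -m pendant '[[[0,0,0.001,0,0,0,1],[0,0,0,0,0,0,1]]]'
```

```text
time_s: 8.1
eef_pos: [0.4719, 0.0016, 0.1268]
eef_rot: [0.0, 0.837, -0.548, -0.0]
wrist_force: [0.6, 0.2, -1.9]
opening: 0.589
[ 0.63762247  0.20249597 -1.88159715] [0.47193404 0.00156884 0.12675194]
washer [4.726e-01 4.000e-04] ztop 0.1104 hub [0.473 0.001] 0 world d mm [-0.43 -0.59] needed tool shift mm [-0.37 -0.63]
time_s: 8.35
eef_pos: [0.4719, 0.0016, 0.1252]
eef_rot: [0.0, 0.837, -0.548, -0.0]
wrist_force: [-0.3, -0.1, -0.9]
opening: 0.585
time_s: 8.55
eef_pos: [0.472, 0.0016, 0.125]
eef_rot: [0.0, 0.837, -0.548, 0.0]
wrist_force: [-3.3, 0.3, 7.3]
opening: 0.587
```

View pics/w9.png

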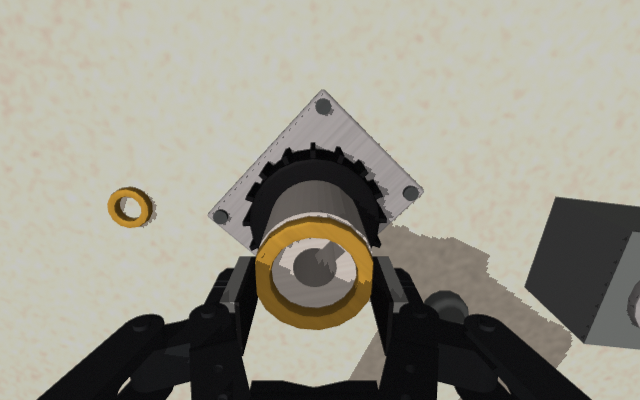

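The washer is in contact with the hub (7 N), centred under the tool at (315,272) with the bore through it at (315,265). I release, lift and check.

```bash
python3 -m pendant '[[[0,0,0,0,0,0,0.0],[0,0,0,0,0,0,-0.5],[0,0,0,0,0,0,-1],[0,0,0,0,0,0,-1],[0,0,0,0,0,0,-1],[0,0,-0.010,0,0,0,-1],[0,0,-0.030,0,0,0,-1],[0,0,-0.045,0,0,0,-1],[0,0,-0.035,0,0,0,-1],[0,0,-0.010,0,0,0,-1]]]'
python3 - <<'E'
from h import *
shot('wrist','w10');rel('w10',zlo=.096,zhi=.103,K=3); print(pose()[0])
shot('top','t10');shot('side','s10')
for n in('t10','s10'):
  w,im=pts(n)
  m=(np.hypot(w[...,0]-.472,w[...,1]-.002)<.04)&(w[...,2]>.098)&(w[...,2]<.115); 
  print(n,np.median(w[m][:,2]))
im=cv2.imread('pics/s10.png')
cv2.imwrite('pics/s10c.png',cv2.resize(im[120:260,260:430],None,fx=4.2,fy=4.2,interpolation=cv2.INTER_CUBIC))
E
```

```text
time_s: 9.55
eef_pos: [0.4741, 0.0012, 0.2595]
eef_rot: [-0.001, 0.837, -0.548, 0.004]
wrist_force: [0.6, 0.0, 0.4]
opening: 0.999Traceback (most recent call last):
  File "<stdin>", line 2, in <module>
  File "h.py", line 57, in rel
    c=np.array([a for a in c if not near[a[1],a[0]]]); p=w[c[:,1],c[:,0]]
                                                           ~^^^^^
IndexError: too many indices for array: array is 1-dimensional, but 2 were indexed
```

View pics/w10.png

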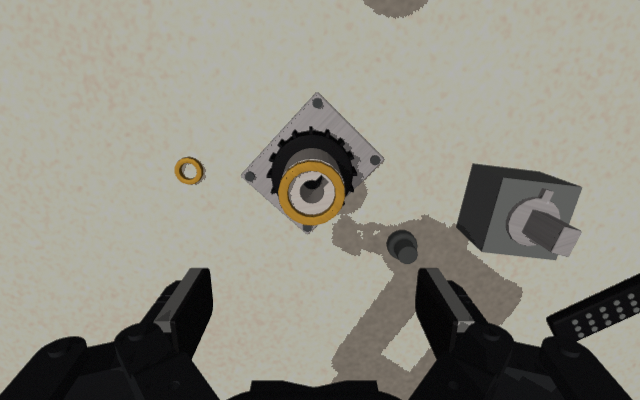

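```bash
python3 - <<'E'
from h import *
m,w,cs=outline('w10',(.473,.001),.036,.1055,.113); p=w[m]; print('washer z',np.median(p[:,2]))
A=np.c_[p[:,:2]-p[:,:2].mean(0),np.ones(len(p))]; print('tilt deg',np.degrees(np.linalg.lstsq(A,p[:,2],rcond=None)[0][:2]))
for k in cs[:3]: print('  circ',len(k),cir(k).round(4))
m,w,cs=outline('w10',(.473,.001),.036,.0985,.103)
for k in cs[:3]: print('  hub',len(k),cir(k).round(4))
e,r=pose(); print(e)
a=np.degrees(np.arctan2(r.as_matrix()[1,0],r.as_matrix()[0,0])); print('yaw',a)
to([.5205,-.2043,.256])
E
```

```text
washer z 0.10857482687552589
tilt deg [-0.14109592  0.03597951]
  circ 185 [0.4728 0.001  0.0262]
  circ 133 [0.4727 0.0009 0.0191]
  hub 127 [4.715e-01 4.000e-04 1.830e-02]
  hub 88 [0.4723 0.0007 0.027 ]
  hub 78 [0.4734 0.0005 0.0105]
[0.47395453 0.00117647 0.25910703]
yaw -66.39609394936237
tool shift mm [206.9  39.6   3.8]
toolx [ 0.4004 -0.9163  0.0047] tooly [-0.9163 -0.4004 -0.0061] toolz [ 0.0075 -0.0019 -1.    ]
```

The washer is flat (z 0.1086 minus the known 0.0006 bias, tilt 0.1°), centred within about 0.6 mm of the bore, and released. Next is the shaft.

```bash
python3 -m pendant '[[[0.018,0.004,0,0,0,0,-1],[0.035,0.007,0,0,0,0,-1],[0.042,0.008,0,0,0,0,-1],[0.042,0.008,0,0,0,0,-1],[0.037,0.007,0,0,0,0,-1],[0.022,0.004,0,0,0,0.06,-1],[0.010,0.002,0,0,0,0.11,-1],[0,0,0,0,0,0.10,-1],[0,0,0,0,0,0,-1],[0,0,0,0,0,0,-1]]]'
cat >> h.py <<'E'
def yaw(): 
    m=pose()[1].as_matrix(); return np.degrees(np.arctan2(m[1,0],m[0,0]))
def shaft(fn,c,z0=.065):
    m,w,cs=outline(fn,c,.03,z0+.044,z0+.056); q=w[m]; print('head n',len(q),'z',np.median(q[:,2]).round(4)); rc=cv2.minAreaRect(q[:,:2].astype(np.float32)); print('  rect',rc)
    m,w,cs=outline(fn,c,.04,z0+.003,z0+.0105); p=w[m]
    m2,_,cs2=outline(fn,c,.028,z0+.003,z0+.0105)
    fc=np.array(rc[0]); far=p[np.hypot(*(p[:,:2]-fc).T)>.0262]; d=far[:,:2].mean(0)-fc
    print('  lug n',len(far),np.hypot(*d),'yaw',np.degrees(np.arctan2(d[1],d[0])).round(1)); return fc
E
python3 - <<'E'
from h import *
shot('wrist','w11'); c=shaft('w11',(.5205,-.204)); print('yaw',yaw()); to([*c,.0985])
E
```

```text
time_s: 10.6
eef_pos: [0.5166, -0.2029, 0.2532]
eef_rot: [0.0, 0.756, -0.654, -0.001]
wrist_force: [-0.0, 0.6, 0.1]
opening: 1.002
head n 673 z 0.1157
  rect ((0.5204432606697083, -0.20431436598300934), (0.023910077288746834, 0.015295988880097866), 8.240840911865234)
  lug n 71 0.02762382457889505 yaw 5.6
yaw -81.72238058897966
tool shift mm [  2.2  -3.6 155. ]
toolx [ 1.440e-01 -9.896e-01 -9.000e-04] tooly [-0.9896 -0.144   0.001 ] toolz [-1.1e-03  8.0e-04 -1.0e+00]
```

View pics/w11.png

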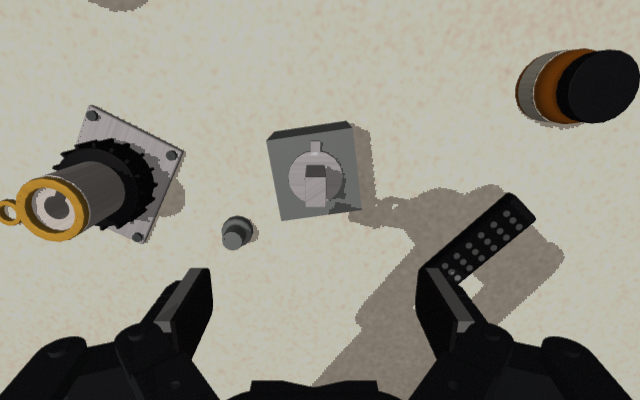

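The head is at (316,188) with its lug straight up at (316,147), lined up with the jaws. I go down.

```bash
python3 -m pendant '[[[0.0015,-0.0036,0.012,0,0,0,-1],[0,0,0.028,0,0,0,-1],[0,0,0.035,0,0,0,-1],[0,0,0.033,0,0,0,-1],[0,0,0.020,0,0,0,-1],[0,0,0.010,0,0,0,-1],[0,0,0.004,0,0,0,-1],[0,0,0,0,0,0,-1],[0,0,0,0,0,0,-1]]]'
python3 - <<'E'
from h import *
shot('wrist','w12'); c=shaft('w12',(.5205,-.204)); print('yaw',yaw()); to([*c,.0985])
E
```

```text
time_s: 11.55
eef_pos: [0.5217, -0.2047, 0.1135]
eef_rot: [-0.0, 0.756, -0.655, 0.001]
wrist_force: [0.8, -0.8, -0.6]
opening: 0.998
head n 2571 z 0.1157
  rect ((0.5202064514160156, -0.2044602781534195), (0.02518860623240471, 0.016009638085961342), 8.432976722717285)
  lug n 233 0.029294480194309046 yaw 8.4
yaw -81.86129711890942
tool shift mm [-0.5  1.5 15.1]
toolx [ 0.1416 -0.9899  0.0016] tooly [-0.9899 -0.1416 -0.0019] toolz [ 0.0021 -0.0014 -1.    ]
```

View pics/w12.png

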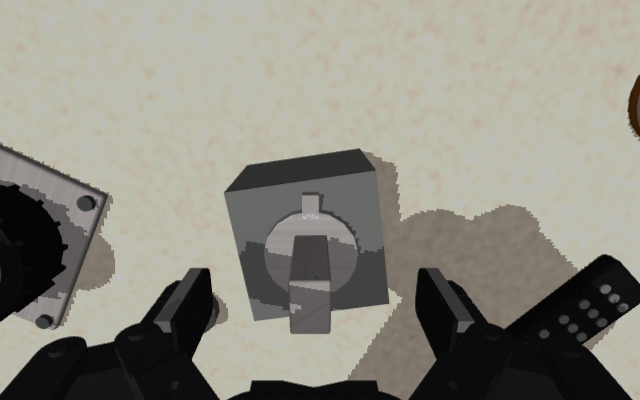

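The head, at (310,300), stands between the open fingers. I correct by about a millimetre, lower and close.

```bash
python3 -m pendant '[[[-0.0012,0.0015,0.006,0,0,0,-1],[0,0,0.0065,0,0,0,-1],[0,0,0.002,0,0,0,-1],[0,0,0,0,0,0,-1],[0,0,0,0,0,0,1],[0,0,0,0,0,0,1],[0,0,0,0,0,0,1],[0,0,0,0,0,0,1],[0,0,0,0,0,0,1],[0,0,0,0,0,0,1]]]'
python3 -m pendant '[[[0,0,0,0,0,0,1],[0,0,0,0,0,0,1]]]'
python3 - <<'E'
from h import *
print(pose()[0],yaw()); shot('wrist','w13')
E
```

```text
time_s: 12.6
eef_pos: [0.5194, -0.2035, 0.098]
eef_rot: [-0.0, 0.755, -0.655, 0.0]
wrist_force: [0.7, -1.0, 0.1]
opening: 0.183
time_s: 12.8
eef_pos: [0.5194, -0.2034, 0.098]
eef_rot: [-0.0, 0.755, -0.655, 0.0]
wrist_force: [0.1, -0.6, 1.3]
opening: 0.181
[ 0.5194056  -0.20344984  0.0980033 ] -81.87551287229833
```

View pics/w13.png

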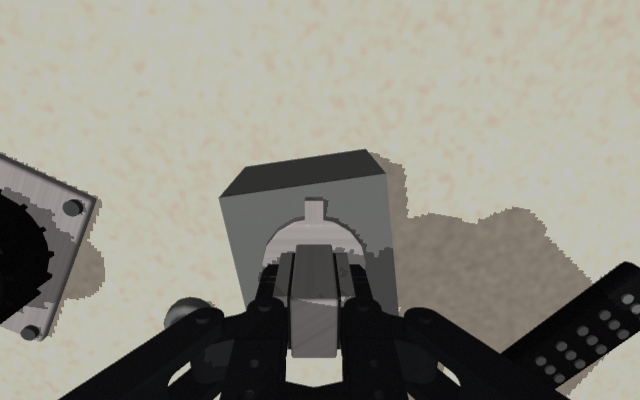

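The shaft is gripped (opening 0.18, about 16 mm, no push). I lift it straight out and check.

```bash
python3 -m pendant '[[[0,0,-0.004,0,0,0,1],[0,0,-0.012,0,0,0,1],[0,0,-0.022,0,0,0,1],[0,0,-0.026,0,0,0,1],[0,0,-0.026,0,0,0,1],[0,0,-0.020,0,0,0,1],[0,0,-0.012,0,0,0,1],[0,0,-0.006,0,0,0,1],[0,0,0,0,0,0,1]]]'
python3 - <<'E'
from h import *
shot('wrist','w14');shot('side','s14'); print(pose()[0],yaw(),ctrl.get_obs()['wrist_force'])
im=cv2.imread('pics/s14.png')
cv2.imwrite('pics/s14c.png',cv2.resize(im[100:260,260:430],None,fx=3.7,fy=3.7,interpolation=cv2.INTER_CUBIC))
to([.4731,.0007,.225])
E
```

```text
time_s: 13.75
eef_pos: [0.5193, -0.2033, 0.2263]
eef_rot: [-0.0, 0.755, -0.655, 0.0]
wrist_force: [0.6, 0.6, -1.9]
opening: 0.177
[ 0.51868211 -0.20292376  0.22469785] -81.87706841332738 [-0.64050713  0.08738438 -2.54273037]
tool shift mm [-208.    16.4   -0. ]
toolx [ 0.1413 -0.99   -0.0013] tooly [-0.99   -0.1413  0.0014] toolz [-0.0016  0.0011 -1.    ]
```

View pics/w14.png

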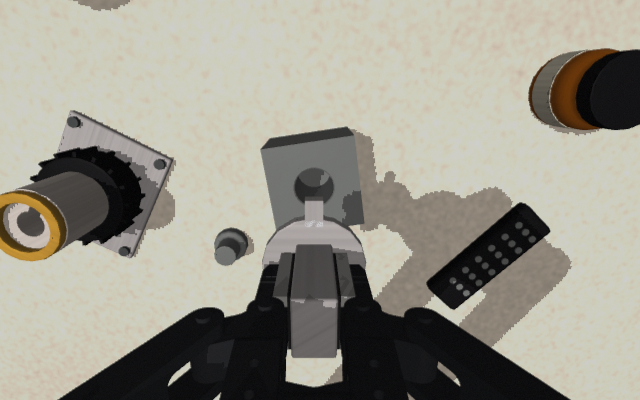

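View pics/s14c.png

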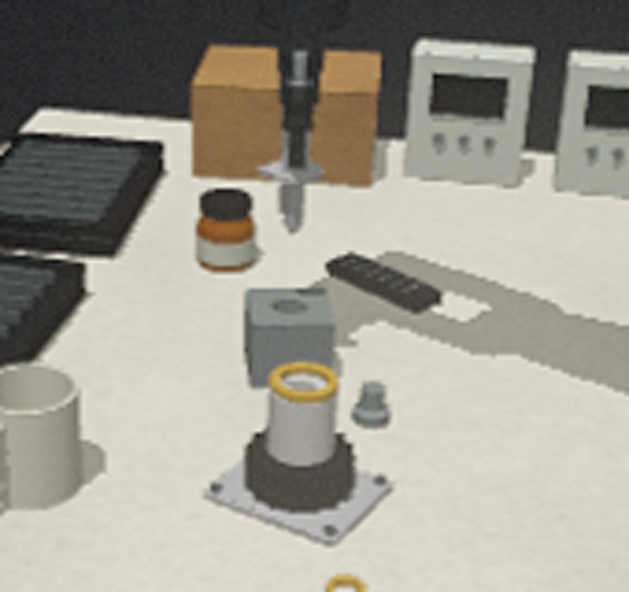

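The shaft hangs upright, clear of the stand, and the washer is lying on the hub. I move over the hub and turn by 28°.

```bash
python3 -m pendant '[[[-0.015,0.001,-0.002,0,0,0,1],[-0.032,0.0025,0,0,0,0,1],[-0.040,0.003,0,0,0,0,1],[-0.040,0.003,0,0,0,0,1],[-0.036,0.003,0,0,0,0,1],[-0.026,0.0025,0,0,0,0,1],[-0.014,0.001,0,0,0,0,1],[-0.005,0.0004,0,0,0,0.05,1],[0,0,0,0,0,0.12,1],[0,0,0,0,0,0.14,1]]]'
python3 -m pendant '[[[0,0,0,0,0,0.12,1],[0,0,0,0,0,0.06,1],[0,0,0,0,0,0,1],[0,0,0,0,0,0,1]]]'
python3 - <<'E'
from h import *
shot('wrist','w15'); print(pose()[0],yaw(),ctrl.get_obs()['wrist_force'])
to([.4731,.0007,.225])
E
```

```text
time_s: 14.85
eef_pos: [0.4733, 0.0006, 0.2273]
eef_rot: [-0.0, -0.643, 0.765, 0.0]
wrist_force: [0.3, 0.3, -3.2]
opening: 0.177
time_s: 15.25
eef_pos: [0.4734, 0.0002, 0.2274]
eef_rot: [-0.0, -0.575, 0.818, 0.0]
wrist_force: [-0.9, -0.1, -2.8]
opening: 0.178
[4.73466420e-01 2.42242004e-04 2.27519060e-01] -109.8679202627254 [-1.28365844  0.06175253 -2.43323259]
tool shift mm [-0.3  0.5  2.5]
toolx [-3.399e-01 -9.405e-01  1.000e-04] tooly [-9.405e-01  3.399e-01  5.000e-04] toolz [-5.e-04  0.e+00 -1.e+00]
```

View pics/w15.png

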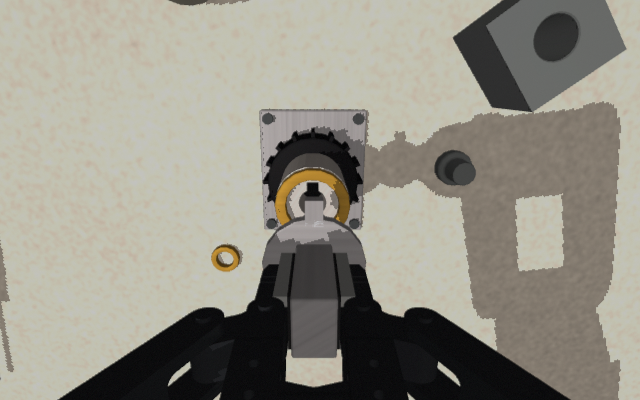

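The keyway at (313,188) and the lug at (314,210) are in line, and the foot plate's edges are vertical in the image. Now the lateral offset, shaft to washer, from this same picture.

```bash
cat >> h.py <<'E'
def rel2(fn,zw=(.1055,.112),wc0=(.473,.001),wr=.0265,zf=None):
    from scipy.optimize import least_squares
    w,im=pts(fn); e,r=pose(); t=r.inv().apply((w.reshape(-1,3)-e)).reshape(400,640,3)
    def fit(p,R,c0):
        o=least_squares(lambda x:np.hypot(p[:,0]-x[0],p[:,1]-x[1])-R,c0,loss='soft_l1',f_scale=.0004); return o.x,np.abs(o.fun).mean()
    # head top: tool frame rect
    hm=(np.abs(t[...,0])<.012)&(np.abs(t[...,1])<.02)&(np.abs(t[...,2]+.017)<.006); q=t[hm][:,:2]
    hc=cv2.minAreaRect(q.astype(np.float32)); print('head top tool',np.round(hc[0],4),np.round(hc[1],4),round(hc[2],1),'z',np.median(t[hm][:,2]).round(4))
    # flange top
    fm=(np.hypot(t[...,0],t[...,1])<.036)&(np.abs(t[...,2]-.0265)<.0035)&(t[...,1]<-.004)
    print('flange n',fm.sum(),'z',np.median(t[fm][:,2]).round(4))
    lug=fm&(t[...,1]<-.0265); L=t[lug]; print('lug n',len(L),'x',L[:,0].min().round(4),L[:,0].max().round(4),'y min',L[:,1].min().round(4))
    cs,_=cv2.findContours(fm.astype(np.uint8),cv2.RETR_EXTERNAL,cv2.CHAIN_APPROX_NONE); c=max(cs,key=len)[:,0]; p=t[c[:,1],c[:,0]]
    p=p[(np.abs(p[:,0])>.006)&(np.hypot(p[:,0],p[:,1])>.021)]; fc,er=fit(p,.0238,(0,0)); print('flange centre tool',fc.round(4),er)
    # washer outer rim
    wm=(np.hypot(w[...,0]-wc0[0],w[...,1]-wc0[1])<.033)&(w[...,2]>zw[0])&(w[...,2]<zw[1])
    h=cv2.convexHull(t[wm][:,:2].astype(np.float32))[:,0]; lim=np.median(h[:,1])
    cs,_=cv2.findContours(wm.astype(np.uint8),cv2.RETR_EXTERNAL,cv2.CHAIN_APPROX_NONE); c=max(cs,key=len)[:,0]
    near=cv2.dilate((w[...,2]>zw[1]+.005).astype(np.uint8),np.ones((5,5)))
    c=np.array([a for a in c if not near[a[1],a[0]]]); p=t[c[:,1],c[:,0]]; p=p[np.hypot(p[:,0]-0,p[:,1]-0)>.022]
    wc,er=fit(p,wr,(0,0)); print('washer centre tool',wc.round(4),er,len(p)); return t
E
python3 - <<'E'
from h import *
rel2('w15')
E
```

```text
head top tool [-0.0003 -0.0014] [0.024  0.0256] 2.0 z -0.0176
flange n 3171 z 0.0263
lug n 310 x -0.0025 0.0049 y min -0.0336
flange centre tool [ 0.0012 -0.0011] 0.000369150347275814
washer centre tool [0.     0.0009] 0.0002295632286638537 140
```

```bash
python3 -m pendant '[[[-0.0007,0.0015,0.006,0,0,0,1],[0,0,0.010,0,0,0,1],[0,0,0.010,0,0,0,1],[0,0,0.004,0,0,0,1],[0,0,0,0,0,0,1],[0,0,0,0,0,0,1]]]'
python3 - <<'E'
from h import *
shot('wrist','w16'); print(pose()[0],yaw()); rel2('w16'); shot('side','s16')
im=cv2.imread('pics/s16.png')
cv2.imwrite('pics/s16c.png',cv2.resize(im[120:260,260:430],None,fx=4.2,fy=4.2,interpolation=cv2.INTER_CUBIC))
E
```

```text
time_s: 15.9
eef_pos: [0.4725, 0.0015, 0.1977]
eef_rot: [-0.0, -0.574, 0.819, 0.0]
wrist_force: [-0.3, 0.3, -2.2]
opening: 0.184
[0.47266908 0.0013903  0.19801117] -109.9477448429272
head top tool [ 0.0001 -0.0012] [0.0256 0.024 ] 89.5 z -0.0174
flange n 3153 z 0.0265
lug n 300 x -0.0026 0.0049 y min -0.0336
flange centre tool [ 0.0011 -0.0009] 0.00036616127382697704
washer centre tool [ 0.0008 -0.0002] 0.0001874167030098951 140
```

View pics/w16.png

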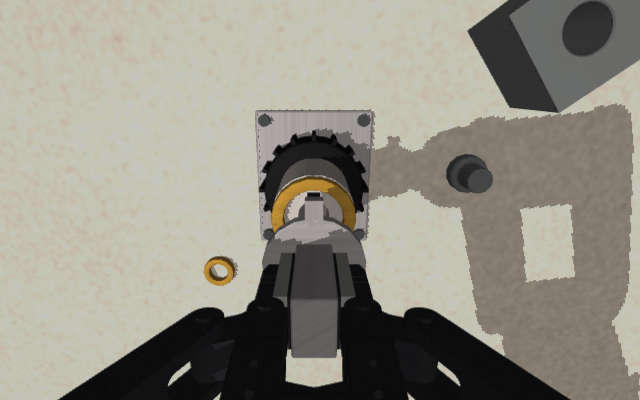

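View pics/s16c.png

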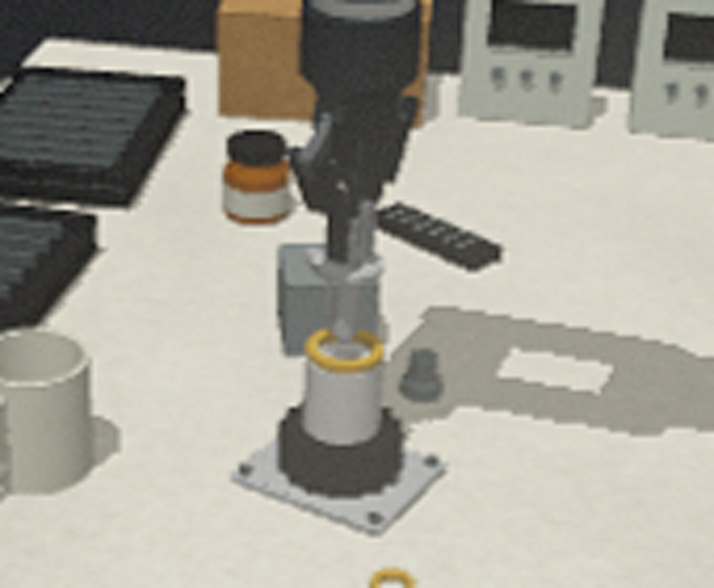

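In the side view the tip is just over the bore, and the residual offset is a few tenths of a millimetre. I go down in steps, checking the force.

```bash
python3 -m pendant '[[[0,0.0002,0.004,0,0,0,1],[0,0,0.005,0,0,0,1],[0,0,0.003,0,0,0,1],[0,0,0,0,0,0,1]]]'; python3 -m pendant '[[[0,0,0.004,0,0,0,1],[0,0,0.004,0,0,0,1],[0,0,0.003,0,0,0,1],[0,0,0,0,0,0,1]]]'
```

```text
time_s: 16.4
eef_pos: [0.4718, 0.0017, 0.1851]
eef_rot: [-0.0, -0.574, 0.819, 0.001]
wrist_force: [0.1, -1.1, -1.5]
opening: 0.18
time_s: 16.8
eef_pos: [0.4719, 0.0016, 0.1742]
eef_rot: [-0.0, -0.574, 0.819, 0.0]
wrist_force: [-0.5, -0.3, -2.6]
opening: 0.183
```

```bash
python3 -m pendant '[[[0,0,0.002,0,0,0,1],[0,0,0.002,0,0,0,1],[0,0,0,0,0,0,1]]]'; python3 -m pendant '[[[0,0,0.002,0,0,0,1],[0,0,0.002,0,0,0,1],[0,0,0,0,0,0,1]]]'
```

```text
time_s: 17.1
eef_pos: [0.4721, 0.0016, 0.1705]
eef_rot: [-0.0, -0.574, 0.819, 0.0]
wrist_force: [-0.1, 0.0, -3.0]
opening: 0.177
time_s: 17.4
eef_pos: [0.472, 0.0016, 0.1664]
eef_rot: [-0.0, -0.574, 0.819, 0.0]
wrist_force: [0.8, 0.6, -3.1]
opening: 0.176
```

```bash
python3 -m pendant '[[[0,0,0.003,0,0,0,1],[0,0,0.003,0,0,0,1],[0,0,0,0,0,0,1]]]'; python3 -m pendant '[[[0,0,0.004,0,0,0,1],[0,0,0.004,0,0,0,1],[0,0,0,0,0,0,1]]]'
```

```text
time_s: 17.7
eef_pos: [0.4719, 0.0016, 0.1602]
eef_rot: [-0.0, -0.574, 0.819, 0.0]
wrist_force: [0.0, -0.3, -2.8]
opening: 0.18
time_s: 18.0
eef_pos: [0.4717, 0.0017, 0.152]
eef_rot: [-0.0, -0.574, 0.819, 0.001]
wrist_force: [-0.6, 0.1, -2.8]
opening: 0.182
```

The key is in the keyway: 17 mm past the level where it would have jammed, with no contact force. Next the spring.

```bash
python3 -m pendant '[[[0,0,0.003,0,0,0,1],[0,0,0.002,0,0,0,1],[0,0,0,0,0,0,1]]]'; python3 -m pendant '[[[0,0,0.002,0,0,0,1],[0,0,0.002,0,0,0,1],[0,0,0,0,0,0,1]]]';python3 -m pendant '[[[0,0,0.001,0,0,0,1],[0,0,0,0,0,0,1]]]'
```

```text
time_s: 18.3
eef_pos: [0.4725, 0.0015, 0.1481]
eef_rot: [0.0, -0.574, 0.819, -0.0]
wrist_force: [-1.0, -0.3, 2.7]
opening: 0.183
time_s: 18.6
eef_pos: [0.4726, 0.0015, 0.1442]
eef_rot: [0.0, -0.574, 0.819, -0.0]
wrist_force: [-2.2, 0.3, 7.0]
opening: 0.183
time_s: 18.8
eef_pos: [0.4726, 0.0015, 0.1434]
eef_rot: [0.0, -0.574, 0.819, -0.0]
wrist_force: [-2.0, 0.0, 7.6]
opening: 0.178
```

```bash
python3 -m pendant '[[[0,0,0.001,0,0,0,1],[0,0,0.001,0,0,0,1],[0,0,0,0,0,0,1]]]'; python3 -m pendant '[[[0,0,0.001,0,0,0,1],[0,0,0,0,0,0,1]]]';python3 -m pendant '[[[0,0,0.001,0,0,0,1],[0,0,0,0,0,0,1]]]'
```

```text
time_s: 19.1
eef_pos: [0.4726, 0.0015, 0.1416]
eef_rot: [0.0, -0.574, 0.819, -0.0]
wrist_force: [-3.1, 0.9, 9.1]
opening: 0.184
time_s: 19.3
eef_pos: [0.4727, 0.0014, 0.141]
eef_rot: [0.0, -0.574, 0.819, -0.0]
wrist_force: [-4.7, 0.7, 12.2]
opening: 0.18
time_s: 19.5
eef_pos: [0.4727, 0.0014, 0.1409]
eef_rot: [0.0, -0.574, 0.819, -0.0]
wrist_force: [-8.3, 1.5, 22.1]
opening: 0.178
```

It stops at z 0.141, the expected fully-home height, and the force has risen beyond the spring's. I check with the cameras.

```bash
python3 - <<'E'
from h import *
shot('wrist','w17');shot('side','s17'); o=ctrl.get_obs(); print(pose()[0],yaw(),o['wrist_force'],o['torque'])
t=rel2('w17',zw=(.104,.1115))
w,im=pts('w17'); e,r=pose(); fm=(np.hypot(t[...,0],t[...,1])<.023)&(np.abs(t[...,2]-.0265)<.0035)&(t[...,1]<-.004)
p=w[fm]; A=np.c_[p[:,:2]-[.473,.001],np.ones(len(p))]; c=np.linalg.lstsq(A,p[:,2],rcond=None)[0]; print('flange top at axis',c[2],'tilt',np.degrees(c[:2]))
im=cv2.imread('pics/s17.png')
cv2.imwrite('pics/s17c.png',cv2.resize(im[150:260,290:400],None,fx=5.4,fy=5.4,interpolation=cv2.INTER_CUBIC))
E
```

```text
[0.47275003 0.00141707 0.14096798] -109.92989763698584 [-8.92628743  0.63654468 21.55342449] [0.26898899 1.62510707 0.01720132]
head top tool [ 0.0004 -0.0012] [0.0257 0.0239] 87.8 z -0.0177
flange n 3165 z 0.0262
lug n 310 x -0.0026 0.0049 y min -0.0336
flange centre tool [ 0.0012 -0.001 ] 0.0003548490181292645
washer centre tool [0.0014 0.0005] 0.0010954236964489687 158
flange top at axis 0.11501874603835252 tilt [-0.52016204  0.09389876]
```

View pics/w17.png

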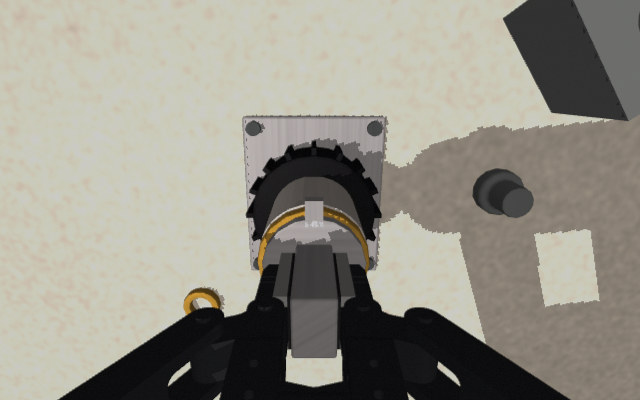

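View pics/s17c.png

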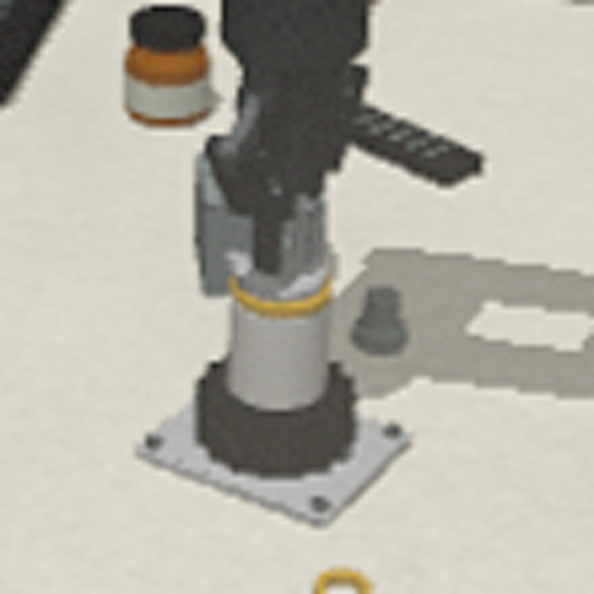

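```bash
python3 - <<'E'
from h import *
for fn in('w14','w15','w16','w17'):
  z=np.load(f'pics/{fn}.npz'); 
  # camera frame plane of flange, pose-noise free
  d=z['d']; v,u=np.mgrid[:400,:640]; c=np.stack([(u-z['cx'])/z['f']*d,(v-z['cy'])/z['f']*d,d],-1)
  m=np.zeros((400,640),bool); m[226:262,272:288]=1; m[226:240,295:335]=1; m[240:262,342:358]=1
  p=c[m]; p=p[(p[:,2]<.2)&(p[:,2]>.05)]
  for _ in range(8):
    A=np.c_[p[:,:2],np.ones(len(p))]; k=np.linalg.lstsq(A,p[:,2],rcond=None)[0]; rs=np.abs(A@k-p[:,2]); p=p[rs<max(.0006,2*rs.std())]
  n=np.array([-k[0],-k[1],1]); n/=np.linalg.norm(n); nw=n@z['T'][:3,:3]; 
  # rotate cam->tool via first pose: report in world minus tool z
  print(fn,len(p),'normal cam',np.degrees(n[:2]).round(2),'world normal tilt deg',np.degrees(nw[:2]).round(2))
e,r=pose(); print('toolz now',np.degrees(r.as_matrix()[:2,2]).round(2))
E
```

```text
w14 850 normal cam [  0.1  -17.84] world normal tilt deg [ 0.14 -0.1 ]
w15 872 normal cam [  0.14 -17.76] world normal tilt deg [-0.08 -0.13]
w16 868 normal cam [  0.03 -17.86] world normal tilt deg [ 0.08 -0.05]
w17 866 normal cam [ -0.05 -17.53] world normal tilt deg [-0.16  0.11]
toolz now [ 0.05 -0.03]
```

```bash
python3 -m pendant '[[[0,0.0003,0.0003,0,0,0,1],[0,0,0,0,0,0,1],[0,0,0,0,0,0,1],[0,0,0,0,0,0,1],[0,0,0,0,0,0,1],[0,0,0,0,0,0,1]]]'
python3 - <<'E'
from h import *
shot('top','t18'); shot('wrist','w18'); rel2('w18',zw=(.104,.1115)); print(pose()[0],ctrl.get_obs()['wrist_force'],ctrl.get_obs()['opening'])
E
```

```text
time_s: 20.2
eef_pos: [0.4727, 0.0014, 0.1409]
eef_rot: [0.0, -0.574, 0.819, -0.001]
wrist_force: [-7.5, 1.6, 23.2]
opening: 0.181
head top tool [ 0.0001 -0.0014] [0.0255 0.024 ] 89.3 z -0.0177
flange n 3150 z 0.0262
lug n 306 x -0.0025 0.0049 y min -0.0333
flange centre tool [ 0.0012 -0.001 ] 0.00034086977799672194
washer centre tool [0.0014 0.0004] 0.0010857548587065932 154
[0.47271448 0.00146957 0.14092836] [-8.42066004  0.67230867 22.10955311] 0.17633231820829962
```

View pics/t18.png

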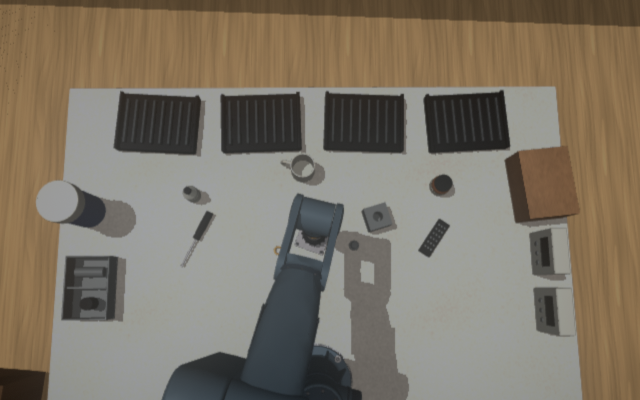

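The top view shows all the bystanders where they were (mug 303,168; doser 192,193; jar 442,184; ring 278,251; fitting 354,245). The push is steady at z 0.1409 with the shaft held, so I hand in.

```bash
python3 -c "
from bench import ctrl
print(ctrl.hand_in()); print(ctrl.get_obs()['time_s'],ctrl.get_obs()['wrist_force'])"
```

```text
the job is handed in; nothing more can be done
None
the job is handed in; nothing more can be done
```

The job is done and handed in at about 20 s. The washer lies on the hub, and the shaft is pushed fully home through it and still gripped.

- **Washer:** after release it lay flat (about 0.1° tilt) and within about 0.6 mm of the bore's centre.
- **Shaft:** I took it by the head, turned it 28° to line up with the keyway at about -20°, and pushed it in. The key went past the hub's top face without resistance.
- **Fully home:** the tool stopped at z = 0.141 m, the height expected with the flange on the washer. The flange's top measured about 0.114 m after removing the camera's height bias, and it was level within about 0.3°. One earlier fit gave 0.5°.
- **Push:** I was pressing with about 25 N against the spring's 12.6 N. The reading was steady over 0.7 s, and the shaft had not slipped in the grip.
- **Not ideal:** a sideways force of about 8 N remained at the wrist. A last attempt to relieve it changed little.
- **Washer under the flange:** it was mostly hidden at the end, so the final fit of its centre was poor (about 1 mm error). It suggests up to about 1.5 mm off the shaft's axis, though its rim still shows around the flange.
- **Other objects:** the final top view showed the mug, bottle, jar, ring, fitting, remote and screwdriver where they started. I compared these by eye.

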